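# Unclip the thread tote from its rail and hang it on the bench hook

## Robot

A 6-joint arm with a two-finger parallel gripper is mounted at the origin on a cart in front of the work surface, level with it; the furniture and walls round the work are solid. World frame = base frame: x ahead of the robot, y to its left, z up, the work surface at z = 0. Lengths are in m, angles in rad, forces in N, time in s.
With the tool pointing down it reaches from about 0.375 to 0.9 m from the base axis. Payload 3.1 kg.
Tool frame: the origin (TCP) lies at the very end of the fingers, on their centre line; the grasp point (between the pads) lies 19 mm behind it; z points along the fingers, y is the line along which they close (so a half turn about z gives the same grasp; the last joint's range is limited). The gripper opens to 85 mm and grips with 20 to 120 N. Pads are 22 mm wide; open, the fingers measure 114 mm over their backs; the gripper's body (76 mm by 85 mm) begins 54 mm behind the grasp point. The pads swing forward as they close: fully open they stand 13 mm farther back than shut.
Start: joints at [1.036, 0.527, 1.433, -0, 1.181, -0.178], TCP at [0.218, 0.586, 0.231] pointing down, gripper open.
Joint ranges: [-3.08, 3.08], [-0.75, 2.2], [0.22, 2.44], [-1.43, 4.57], [0, 2.65], [-2.85, 2.85]. Speed limits (rad/s): [2.79, 2.79, 3.14, 3.14, 3.14, 3.14].

## Interface

Orientations are given as a rotation vector (axis times angle).
In Python, from workcell import status, capture, camera_params, ticket, spot_in, cut_out gives the robot as it stands.
- The arm moves only by the tool drive_tool, never from a script. Its argument "moves" is a list of rows, each an object of numbers: "dx", "dy", "dz": the shift along the world's x, y, z scaled (see below); "rx", "ry", "rz": the turn, a rotation vector about the world's x, y, z scaled (see below). In form: [{"dx": .., "dy": .., "dz": .., "rx": .., "ry": .., "rz": ..}, ...]. A call has 1 to 12 rows; each row shifts and turns the commanded pose from where the row before left it; what a row does not reach is not made up. The controller multiplies each number of a shift by 40 mm and each number of a turn by 0.08 rad. A row lasts 1/12 s, in which the tool goes at most 41.7 mm and 7.16 degrees, less where a joint would pass 70% of its speed; a pose out of reach is approached as far as the arm can. A call with a number of a shift or a turn outside -1 to 1 is refused whole. A call with a gripper value outside its range is refused whole. "grip" is the opening, from -1 (shut) to 1 (fully open), set as the call begins (left out, the last holds). The fingers move at their own pace and stop on an object; the grip force is fixed at half the most. Time passes only in rows, so rows that do not move let the fingers close. It gives the time, the measured TCP pose, the force, the opening and the grip force at its end, in the units of the state.
- status.state(): the state, without advancing time (a new reading comes with each control period).
- capture(name): name is "side" or "top"; returns the picture (384x512x3 uint8, red, green, blue); there is no depth.
- camera_params(name): a dict with "vertical_fov" (degrees; the focal length in pixels is half the picture's height over the tangent of half this angle, whatever the lens; pixels are square), "cx", "cy" (the principal point, pixels), "position" and "orientation" of the camera in the world. Camera axes: x right, y down, z forward; pixel columns grow to the right and rows downward; lengths in m; the calibration is good to about 2 mm. A picture is of the moment at which its call begins. camera_params takes no time and is no camera call.
- ticket.finish_job(): hands the job in; it is judged then, once.
Trained networks look in the newest picture that a camera, given by its name, has taken for a name from the list of things; names that differ only in an ending like _2 or _b are one class to them, and where a whole thing is asked for, a point or a joint stands for the part that bears it (a point fixed in the world has none). Each returns a list of dicts, best first, with "confidence" (0 to 1); they miss things now and then, are a little off and sometimes report something else, mostly with a low value. They report only what shows in the picture. A call takes as long as a camera call.
- spot_in(camera, label): "rect" ([left, top, right, bottom] in pixels, round what is visible of it).
- cut_out(camera, label): "mask" (384x512 bool, what is visible of it) and "rect" ([left, top, right, bottom] in pixels, round what is visible of it).
The state is a dict: "time_s": time; "joint_positions": joint angles; "dq": joint speeds; "joint_torque": joint torques, N m; "position": TCP position; "tcp_rot": TCP orientation; "ft_force": force on the tool from outside, world axes, zero at the start; "wrist_torque": the same for the moment, N m; "grip_width": opening from 0.0 (shut) to 1.0 (fully open); "gripper_force": force on a finger pad.
Only numpy, scipy, OpenCV 4.12 (cv2) and the standard library are available. Lean on these libraries where they do the work, as an engineer would, in place of code of your own. Each camera call takes 0.05 s, during which the arm holds its last target. There are 200 camera calls.

## Task

The sewing is done: lift the thread tote by its wooden bar off the sprung parking rail and hang it by that bar across both prongs of the hook stand, behind their upturned tips, so that it hangs upright and still. Keep its spools and bobbins in it, lower it onto the hook rather than dropping it, and leave the phone, the pin case and the stapler where they lie.

Things in the scene. Friction and masses are not known exactly. Their poses are not given: they have to be found in the camera images.
- tote: Thread tote: grey sheet-metal tray, 66 (x) x 126 (y) mm, a steel strap 22 mm wide rising at each end, a wooden grip bar between the straps; 0.45 kg when loaded. Origin under its middle, level with the lower edge of its runners; z up. Tray underside at z = 22 mm, rim 60 mm, spool tops at most 80 mm, tote top 166 mm. It starts clipped on the rail.
- tote_bar (a point): Centre of the tote's grip bar, 155 mm above the tote's origin; axes as the tote's. The bar runs along y, 120 mm clear between the straps, 16 mm wide (x), 20 mm high (z); 65 mm of free height below it over the spools. Grip it from above at its middle, fingers closing along x; the prongs then pass on either side of the fingers.
- rail: Parking rail, fixed: aluminium bar 24 mm wide (x), 190 mm long (y), top 34 mm above the desk, on a dark plate 84 x 210 x 8 mm. Origin on the desk under its centre. The tote's floor rests on the bar, a lipped runner 22 mm deep down each flank, caught under sprung balls. It comes off straight up: the catch adds about 11 N over the first 6 mm; after 25 mm it is clear.
- hook_stand: Bench stand with a two-pronged hook, fixed. Dark base plate 8 mm thick, x = -45 to 105 mm, 120 mm wide (y); square 25 mm post at x = 84 mm, 216 mm high, bearing a steel plate 98 mm wide (y), front face at x = 66 mm, top at z = 215 mm, from which two level prongs point to -x, the open side. Origin on the desk below the middle of the prongs; z up.
- hook_mid (a point): Midway between the prongs and along their level part, at their upper side (204 mm above the desk); axes as the stand's. Prongs: 8 mm round steel at y = -36 and 36 mm, level from x = 66 to -40 mm. A bar lying along y with its centre within 30 mm of here in x and 20 mm in y rests on both, the tote clear of the post, bar centre 10 mm above this point.
- hook_tip (a point): Midway between the tops of the two upturned prong tips: 53 mm to -x of hook_mid and 14 mm above it (foremost steel 4 mm further to -x). The prongs must enter between bar and spools: with the bar's centre 27 to 64 mm above hook_mid the bar passes over the tips and the spools under the prongs; about 47 mm is the middle.
- spool_0: A red thread spool, 27 mm across and 48 to 52 mm high, standing in an end compartment of the tote, loose; its origin is under its centre, 25 mm above the tote's origin.
- spool_4: A yellow thread spool, 27 mm across and 48 to 52 mm high, standing in an end compartment of the tote, loose; its origin is under its centre, 25 mm above the tote's origin.
- spool_1: A blue thread spool, 27 mm across and 48 to 52 mm high, standing in an end compartment of the tote, loose; its origin is under its centre, 25 mm above the tote's origin.
- spool_5: A black thread spool, 27 mm across and 48 to 52 mm high, standing in an end compartment of the tote, loose; its origin is under its centre, 25 mm above the tote's origin.
- bobbin_1: A yellow bobbin, 20 mm across and 11 mm high, lying in the middle compartment of the tote, loose; its origin is under its centre, 25 mm above the tote's origin.
- bobbin_2: A black bobbin, 20 mm across and 11 mm high, lying in the middle compartment of the tote, loose; its origin is under its centre, 25 mm above the tote's origin.
- phone: A pale mobile phone lying on the desk, 146 x 71 x 16 mm, bystander; origin under its centre.
- pin_case: A round pin case, 56 mm across, 16 mm high, bystander; origin under its centre.
- stapler: A desk stapler, 133 x 34 x 41 mm, bystander; origin under its centre.

How it is judged:
On the way:
1. the tote is lifted off the rail, clear of its sprung catch (z of tote in the frame of rail above 0.045 m), for 0.1 s.
At the end, for the whole second after the job is handed in: The tote hangs still on the hook stand, pressing on it with over 1 N: bar centre within 42 mm along and 27 mm across the prongs of the hook's middle and 4 to 20 mm above their upper side, tote within 0.15 rad of upright, all four spools and both bobbins in it (x of tote_bar in the frame of hook_mid between -0.042 and 0.042 m and y of tote_bar in the frame of hook_mid between -0.027 and 0.027 m and z of tote_bar in the frame of hook_mid between 0.004 and 0.02 m and angle between tote's own z axis and vertical below 0.15 rad and contact force between tote and hook_stand above 1 N and linear speed of tote below 0.03 m/s and distance between each of spool_0, spool_4, spool_1, spool_5, bobbin_1, bobbin_2 and tote below 0.085 m); the robot touches nothing.
It fails at once if the tote is dropped: it falls faster than 0.45 m/s with no finger on it (linear speed of tote above 0.45 m/s and contact force between the fingers and tote below 0.05 N).
It fails at once if the phone, the pin case or the stapler is moved more than 30 mm (distance of any of phone, pin_case, stapler from where it was at the start of the episode above 0.03 m).
It also fails if it takes over 48 s, if anything falls off the work surface, if the arm or the gripper's body presses on something with over 40 N, if the wrist force passes 120 N, or if a joint passes its speed limit or range.

## Working session

There is one attempt and no reset: what is moved stays moved. The work goes in short steps, Python scripts to look and compute and a tool call to move; the robot and the scene stay as the last step left them, time stands still between calls to the robot, and variables do not carry over. Pictures are saved under pics/ and viewed, at most 10 in all, crops included, and the job is handed in when it is done.

Besides the shell and the picture viewer there is one more tool, called after "Request:" as a command line: name --argument value ..., lists and objects as JSON in quotes. drive_tool: Moves the arm, as the interface text tells. Its arguments: {"type":"object","properties":{"moves":{"type":"array"},"grip":{"type":"number"}},"required":["moves"]}

```bash
mkdir -p pics; cat > h.py <<'E'
import numpy as np, cv2
from scipy.spatial.transform import Rotation as R
from workcell import status, capture, camera_params, ticket, spot_in, cut_out
def cam(n):
    p=camera_params(n); o=np.array(p["orientation"],float)
    Rm=o if o.shape==(3,3) else (R.from_rotvec(o).as_matrix() if o.size==3 else R.from_quat(o).as_matrix())
    f=192/np.tan(np.radians(p["vertical_fov"])/2)
    return f,p["cx"],p["cy"],np.array(p["position"]),Rm
def ray(n,u,v):
    f,cx,cy,p,Rm=cam(n); d=Rm@np.array([(u-cx)/f,(v-cy)/f,1]); return p,d/np.linalg.norm(d)
def at_z(n,u,v,z):
    p,d=ray(n,u,v); return p+d*(z-p[2])/d[2]
def proj(n,X):
    f,cx,cy,p,Rm=cam(n); c=Rm.T@(np.array(X)-p); return np.array([cx+f*c[0]/c[2],cy+f*c[1]/c[2]])
def tri(obs):
    A=np.zeros((3,3));b=np.zeros(3)
    for n,u,v in obs:
        p,d=ray(n,u,v);M=np.eye(3)-np.outer(d,d);A+=M;b+=M@p
    return np.linalg.solve(A,b)
E
python3 - <<'E'
from h import *
np.set_printoptions(precision=3,suppress=True)
for n in("side","top"):
    print(n,camera_params(n)); im=capture(n); cv2.imwrite(f"pics/{n}0.png",im[:,:,::-1])
    for l in("tote","tote_bar","rail","hook_stand","phone","pin_case","stapler"):
        for d in spot_in(n,l)[:2]: print(n,l,np.round(d["rect"]),round(d["confidence"],2))
s=status.state();print(s)
E
```

```text
side {'vertical_fov': 51.80136403126738, 'cx': 261.72876813362404, 'cy': 188.72857200784617, 'position': array([-0.114, -0.855,  0.724]), 'orientation': array([-1.998,  0.635, -0.387])}
side tote [224. 139. 247. 196.] 0.83
side tote [225. 165. 230. 173.] 0.26
side tote_bar [224. 138. 248. 197.] 0.8
side rail [222. 177. 253. 208.] 0.74
side hook_stand [294. 180. 359. 272.] 0.55
side phone [204. 233. 252. 258.] 0.87
side phone [219. 179. 252. 207.] 0.51
side pin_case [272. 216. 289. 231.] 0.61
side stapler [257. 285. 308. 316.] 0.67
top {'vertical_fov': 53.90497903955921, 'cx': 254.733123857268, 'cy': 185.60019393613118, 'position': array([ 0.421, -0.013,  1.058]), 'orientation': array([-2.227,  2.161, -0.073])}
top tote [118. 131. 181. 176.] 0.62
top tote_bar [116. 135. 178. 172.] 0.55
top rail [124. 129. 203. 184.] 0.74
top hook_stand [152. 155. 161. 164.] 0.45
top phone [236. 199. 263. 252.] 0.69
top pin_case [245. 141. 268. 162.] 0.62
top stapler [346. 212. 364. 262.] 0.98
{'time_s': 0.8, 'joint_positions': array([ 1.036,  0.527,  1.433,  0.   ,  1.181, -0.178]), 'dq': array([-0.001, -0.001,  0.001, -0.   , -0.001,  0.002]), 'joint_torque': array([ -0.001, -44.225, -17.841,  -0.   ,   0.001,   0.   ]), 'position': array([0.218, 0.586, 0.231]), 'tcp_rot': array([-0.556, -3.092, -0.   ]), 'ft_force': array([ 0.346, -0.037, -0.867]), 'wrist_torque': array([-0.022,  0.031, -0.009]), 'gripper_force': 0.0, 'grip_width': 0.9980928776239429}
```

```bash
python3 - <<'E'
import cv2
for n,(a,b,c,d) in dict(side=(180,110,380,260),top=(100,80,400,290)).items():
    im=cv2.imread(f"pics/{n}0.png"); k=800/(c-a); k=min(k,600/(d-b))
    o=cv2.resize(im[b:d,a:c],None,fx=k,fy=k,interpolation=cv2.INTER_CUBIC); print(n,k,o.shape); cv2.imwrite(f"pics/{n}0c.png",o)
E
```

```text
side 4.0 (600, 800, 3)
top 2.6666666666666665 (560, 800, 3)
```

View pics/side0c.png

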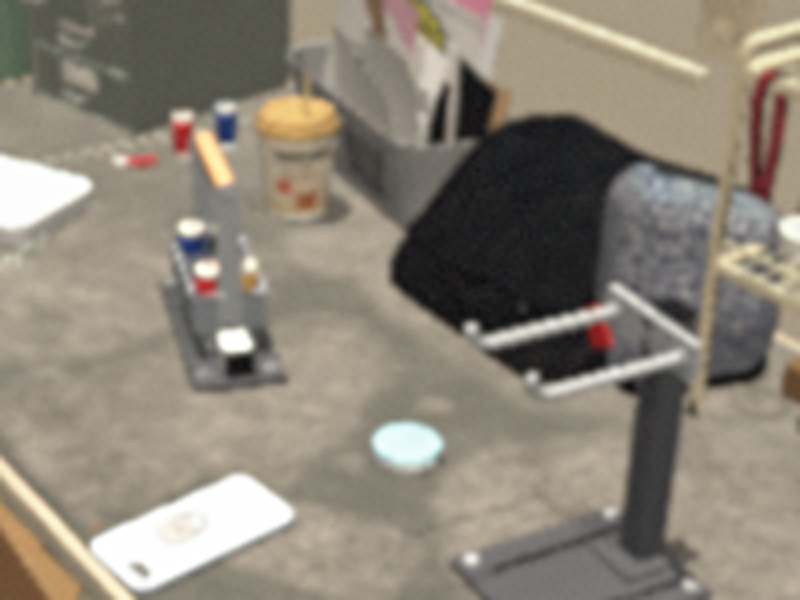

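View pics/top0c.png

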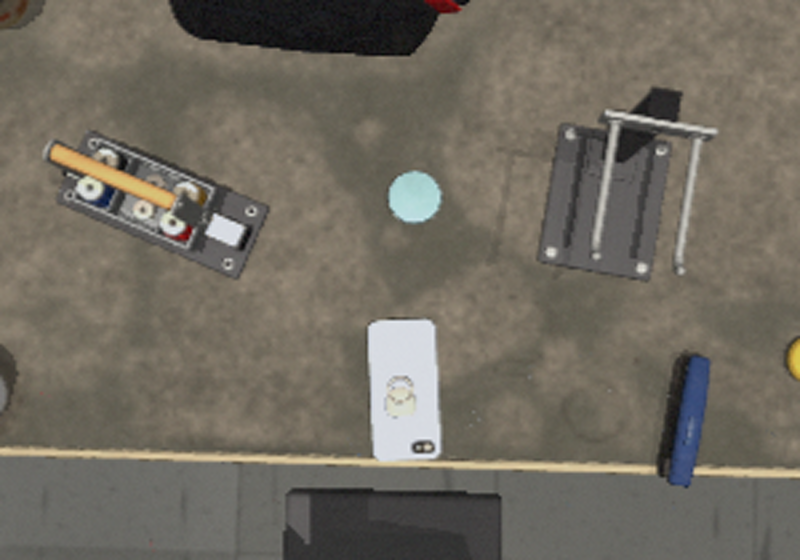

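Side view: the tote's bar runs from about crop (204,133) to (224,182). The prong tips are at (472,327) and (533,377), and the back plate is at (615,288)–(692,345). Top view: bar from (52,152) to (178,198), prong tips at (596,255) and (680,269), plate from (607,117) to (716,132). I'll triangulate next and check the result against the known geometry.

```bash
python3 - <<'E'
from h import *
np.set_printoptions(precision=4,suppress=True)
T=lambda u,v:("top",100+u/2.6667,80+v/2.6667)
S=lambda u,v:("side",180+u/4,110+v/4)
P=dict(bar=(T(115,175),S(214,157)),barfar=(T(55,153),S(203,134)),barnear=(T(176,198),S(225,182)),tipL=(T(596,255),S(472,327)),tipR=(T(680,269),S(533,377)),plL=(T(607,117),S(615,288)),plR=(T(716,132),S(692,345)))
X={}
for k,o in P.items():
    X[k]=tri(o); print(k,X[k],"reproj",[np.round(proj(a,X[k])-[u,v],1) for a,u,v in o])
f=X['barnear']-X['barfar'];print("bar yaw dir",np.degrees(np.arctan2(f[1],f[0])),np.linalg.norm(f))
t=X['tipR']-X['tipL'];print("tips dir",np.degrees(np.arctan2(t[1],t[0])),np.linalg.norm(t))
p=X['plR']-X['plL'];print("plate dir",np.degrees(np.arctan2(p[1],p[0])),np.linalg.norm(p))
m=(X['tipL']+X['tipR'])/2;q=(X['plL']+X['plR'])/2;d=q-m;print("prong dir",np.degrees(np.arctan2(d[1],d[0])),np.linalg.norm(d),m,q)
for n in("top","side"):
    r=cut_out(n,"hook_stand")[:1]
    for c in("tote","hook_stand","rail"):
        capture(n); 
        for d in cut_out(n,c)[:1]: print(n,c,d["rect"],d["confidence"],d["mask"].sum())
E
```

```text
bar [0.559  0.2476 0.1733] reproj [array([-0.2,  0.3]), array([0.3, 0. ])]
barfar [0.5784 0.3008 0.1725] reproj [array([ 0.2, -0.2]), array([-0.2, -0. ])]
barnear [0.5385 0.1936 0.1742] reproj [array([-0.7,  1. ]), array([ 0.8, -0. ])]
tipL [ 0.4979 -0.172   0.2141] reproj [array([-0.1,  0.1]), array([ 0.1, -0. ])]
tipR [ 0.4881 -0.2429  0.2141] reproj [array([-0.1,  0.2]), array([ 0.2, -0. ])]
plL [ 0.6181 -0.181   0.2106] reproj [array([ 0.5, -0.6]), array([-0.6,  0.1])]
plR [ 0.6043 -0.2708  0.2129] reproj [array([-0.8,  0.8]), array([ 0.9, -0.2])]
bar yaw dir -110.4408265986243 0.11437287548519552
tips dir -97.87098486008091 0.071585080692224
plate dir -98.72534060219064 0.09089359882896919
prong dir -8.87318190812283 0.1196544187666914 [ 0.493  -0.2075  0.2141] [ 0.6112 -0.2259  0.2118]
top tote [115.5, 129.5, 182.5, 173.7] 0.67 957
top hook_stand [304.3, 113.1, 365.9, 183.7] 0.84 2986
top rail [123.3, 128.6, 202.0, 183.9] 0.66 683
side tote [223.3, 140.1, 248.5, 197.3] 0.62 660
side hook_stand [292.5, 181.3, 357.6, 274.7] 0.87 2357
side rail [221.4, 180.4, 251.2, 211.0] 0.78 308
```

Request:
drive_tool --grip 1 --moves '[{"dx": 0.425, "dy": -0.425, "rz": -0.98}, {"dx": 0.425, "dy": -0.425, "rz": -0.98}, {"dx": 0.425, "dy": -0.425, "rz": -0.98}, {"dx": 0.425, "dy": -0.425, "rz": -0.98}, {"dx": 0.425, "dy": -0.425, "rz": -0.98}, {"dx": 0.425, "dy": -0.425, "rz": -0.98}, {"dx": 0.425, "dy": -0.425, "rz": -0.98}, {"dx": 0.425, "dy": -0.425, "rz": -0.98}, {"dx": 0.425, "dy": -0.425, "rz": -0.98}, {"dx": 0.425, "dy": -0.425, "rz": -0.98}]'

```text
validation failed for argument at $.mo...
```

Request:
drive_tool --moves '[{"dx": 0.425, "dy": -0.425, "rz": -0.98}, {"dx": 0.425, "dy": -0.425, "rz": -0.98}, {"dx": 0.425, "dy": -0.425, "rz": -0.98}, {"dx": 0.425, "dy": -0.425, "rz": -0.98}, {"dx": 0.425, "dy": -0.425, "rz": -0.98}, {"dx": 0.425, "dy": -0.425, "rz": -0.98}, {"dx": 0.425, "dy": -0.425, "rz": -0.98}, {"dx": 0.425, "dy": -0.425, "rz": -0.98}, {"dx": 0.425, "dy": -0.425, "rz": -0.98}, {"dx": 0.425, "dy": -0.425, "rz": -0.98}, {}, {}]'

```text
validation failed for argument at $.mo...
```

Request:
drive_tool --grip 1 --moves '[{"dx": 0.425, "dy": -0.425, "dz": 0, "rx": 0, "ry": 0, "rz": -0.98}, {"dx": 0.425, "dy": -0.425, "dz": 0, "rx": 0, "ry": 0, "rz": -0.98}, {"dx": 0.425, "dy": -0.425, "dz": 0, "rx": 0, "ry": 0, "rz": -0.98}, {"dx": 0.425, "dy": -0.425, "dz": 0, "rx": 0, "ry": 0, "rz": -0.98}, {"dx": 0.425, "dy": -0.425, "dz": 0, "rx": 0, "ry": 0, "rz": -0.98}, {"dx": 0.425, "dy": -0.425, "dz": 0, "rx": 0, "ry": 0, "rz": -0.98}, {"dx": 0.425, "dy": -0.425, "dz": 0, "rx": 0, "ry": 0, "rz": -0.98}, {"dx": 0.425, "dy": -0.425, "dz": 0, "rx": 0, "ry": 0, "rz": -0.98}, {"dx": 0.425, "dy": -0.425, "dz": 0, "rx": 0, "ry": 0, "rz": -0.98}, {"dx": 0.425, "dy": -0.425, "dz": 0, "rx": 0, "ry": 0, "rz": -0.98}]'

```text
time_s: 2.33
position: [0.3884, 0.415, 0.2314]
tcp_rot: [1.7, 2.642, 0.0]
ft_force: [-0.2, -0.2, 0.4]
grip_width: 1.002
gripper_force: 0.0
```

Request:
drive_tool --moves '[{"dx": 0.425, "dy": -0.425, "dz": 0, "rx": 0, "ry": 0, "rz": -0.98}, {"dx": 0.425, "dy": -0.425, "dz": 0, "rx": 0, "ry": 0, "rz": -0.98}, {"dx": 0.425, "dy": -0.425, "dz": 0, "rx": 0, "ry": 0, "rz": -0.98}, {"dx": 0.425, "dy": -0.425, "dz": 0, "rx": 0, "ry": 0, "rz": -0.98}, {"dx": 0.425, "dy": -0.425, "dz": 0, "rx": 0, "ry": 0, "rz": -0.98}, {"dx": 0.425, "dy": -0.425, "dz": 0, "rx": 0, "ry": 0, "rz": -0.98}, {"dx": 0.425, "dy": -0.425, "dz": 0, "rx": 0, "ry": 0, "rz": -0.98}, {"dx": 0.425, "dy": -0.425, "dz": 0, "rx": 0, "ry": 0, "rz": -0.98}, {"dx": 0.425, "dy": -0.42, "dz": 0, "rx": 0, "ry": 0, "rz": -0.98}, {"dx": 0.425, "dy": -0.4, "dz": 0, "rx": 0, "ry": 0, "rz": -0.98}, {"dx": 0, "dy": 0, "dz": 0, "rx": 0, "ry": 0, "rz": 0}, {"dx": 0, "dy": 0, "dz": 0, "rx": 0, "ry": 0, "rz": 0}]'

```text
time_s: 3.33
position: [0.5585, 0.2461, 0.2312]
tcp_rot: [-2.578, -1.795, -0.0]
ft_force: [-0.8, 0.5, 0.9]
grip_width: 1.001
gripper_force: 0.0
```

```bash
python3 - <<'E'
from h import *
np.set_printoptions(precision=4,suppress=True)
s=status.state();M=R.from_rotvec(s["tcp_rot"]).as_matrix();print(s["position"],M,s["joint_positions"])
y=M[:,1]; print("yaw y",np.degrees(np.arctan2(y[1],y[0])))
a=capture("top")[100:200,90:220];b=capture("side")[100:220,190:290]
a=cv2.resize(a,None,fx=3.1,fy=3.1,interpolation=2);b=cv2.resize(b,(390,468),interpolation=2)
h=max(a.shape[0],b.shape[0]);o=np.zeros((h,a.shape[1]+b.shape[1],3),np.uint8);o[:a.shape[0],:a.shape[1]]=a;o[:b.shape[0],a.shape[1]:]=b
cv2.imwrite("pics/pre.png",o[:,:,::-1])
print(cam("top")[3])
E
```

```text
[0.5585 0.2461 0.2312] [[ 0.3472  0.9378 -0.0001]
 [ 0.9378 -0.3472  0.0002]
 [ 0.0002 -0.0001 -1.    ]] [0.2321 0.5076 1.4712 0.0003 1.1628 0.5865]
yaw y -20.314150179554204
[ 0.4206 -0.0134  1.0581]
```

View pics/pre.png

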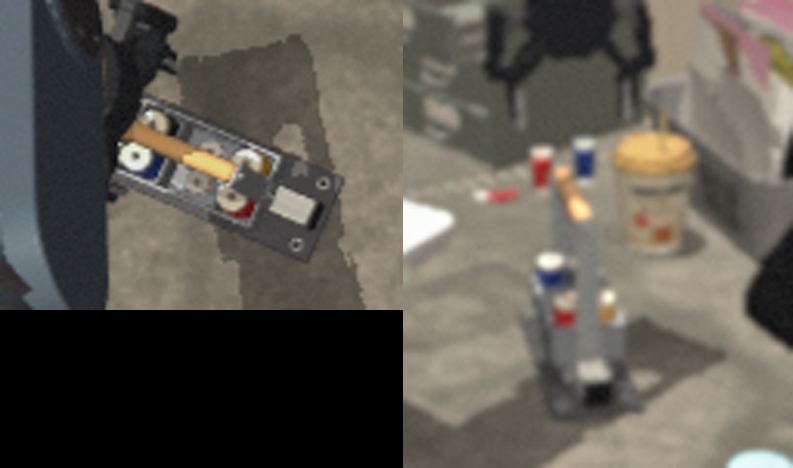

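The side crop shows the open fingertips at (515,120) and (628,118), centred over the bar at (572,193). The top crop shows the arm over the bar, so I'll descend and grip.

Request:
drive_tool --moves '[{"dx": 0, "dy": 0.01, "dz": -0.41, "rx": 0, "ry": 0, "rz": 0}, {"dx": 0, "dy": 0.01, "dz": -0.41, "rx": 0, "ry": 0, "rz": 0}, {"dx": 0, "dy": 0, "dz": -0.41, "rx": 0, "ry": 0, "rz": 0}, {"dx": 0, "dy": 0, "dz": -0.41, "rx": 0, "ry": 0, "rz": 0}, {"dx": 0, "dy": 0, "dz": -0.41, "rx": 0, "ry": 0, "rz": 0}, {"dx": 0, "dy": 0, "dz": 0, "rx": 0, "ry": 0, "rz": 0}, {"dx": 0, "dy": 0, "dz": 0, "rx": 0, "ry": 0, "rz": 0}]'

```text
time_s: 4.02
position: [0.5562, 0.2486, 0.1487]
tcp_rot: [-2.574, -1.799, 0.004]
ft_force: [0.1, -0.3, 0.5]
grip_width: 1.0
gripper_force: 0.0
```

Request:
drive_tool --grip -1 --moves '[{"dx": 0, "dy": 0, "dz": 0, "rx": 0, "ry": 0, "rz": 0}, {"dx": 0, "dy": 0, "dz": 0, "rx": 0, "ry": 0, "rz": 0}, {"dx": 0, "dy": 0, "dz": 0, "rx": 0, "ry": 0, "rz": 0}, {"dx": 0, "dy": 0, "dz": 0, "rx": 0, "ry": 0, "rz": 0}, {"dx": 0, "dy": 0, "dz": 0, "rx": 0, "ry": 0, "rz": 0}, {"dx": 0, "dy": 0, "dz": 0, "rx": 0, "ry": 0, "rz": 0}, {"dx": 0, "dy": 0, "dz": 0, "rx": 0, "ry": 0, "rz": 0}, {"dx": 0, "dy": 0, "dz": 0, "rx": 0, "ry": 0, "rz": 0}, {"dx": 0, "dy": 0, "dz": 0, "rx": 0, "ry": 0, "rz": 0}, {"dx": 0, "dy": 0, "dz": 0, "rx": 0, "ry": 0, "rz": 0}]'

```text
time_s: 4.85
position: [0.558, 0.2479, 0.15]
tcp_rot: [2.577, 1.797, 0.001]
ft_force: [-0.4, -0.6, 5.7]
grip_width: 0.176
gripper_force: 60.5
```

Request:
drive_tool --moves '[{"dx": 0, "dy": 0, "dz": 0.1, "rx": 0, "ry": 0, "rz": 0}, {"dx": 0, "dy": 0, "dz": 0.1, "rx": 0, "ry": 0, "rz": 0}, {"dx": 0, "dy": 0, "dz": 0.1, "rx": 0, "ry": 0, "rz": 0}, {"dx": 0, "dy": 0, "dz": 0.15, "rx": 0, "ry": 0, "rz": 0}, {"dx": 0, "dy": 0, "dz": 0.2, "rx": 0, "ry": 0, "rz": 0}, {"dx": 0, "dy": 0, "dz": 0.25, "rx": 0, "ry": 0, "rz": 0}, {"dx": 0, "dy": 0, "dz": 0.25, "rx": 0, "ry": 0, "rz": 0}, {"dx": 0, "dy": 0, "dz": 0.25, "rx": 0, "ry": 0, "rz": 0}, {"dx": 0, "dy": 0, "dz": 0.25, "rx": 0, "ry": 0, "rz": 0}, {"dx": 0, "dy": 0, "dz": 0.25, "rx": 0, "ry": 0, "rz": 0}, {"dx": 0, "dy": 0, "dz": 0.2, "rx": 0, "ry": 0, "rz": 0}, {"dx": 0, "dy": 0, "dz": 0, "rx": 0, "ry": 0, "rz": 0}]'

```text
time_s: 5.85
position: [0.5589, 0.2482, 0.2359]
tcp_rot: [2.576, 1.796, 0.007]
ft_force: [0.7, -0.1, -4.6]
grip_width: 0.177
gripper_force: 59.7
```

```bash
python3 - <<'E'
from h import *
a=capture("top")[80:230,90:230];b=capture("side")[100:220,190:290]
a=cv2.resize(a,None,fx=2.9,fy=2.9,interpolation=2);b=cv2.resize(b,(390,468),interpolation=2)
h=max(a.shape[0],b.shape[0]);o=np.zeros((h,a.shape[1]+b.shape[1],3),np.uint8);o[:a.shape[0],:a.shape[1]]=a;o[:b.shape[0],a.shape[1]:]=b
cv2.imwrite("pics/lift.png",o[:,:,::-1]); print(o.shape, status.state()["position"])
E
```

```text
(468, 796, 3) [0.55774104 0.24786021 0.23373065]
```

View pics/lift.png

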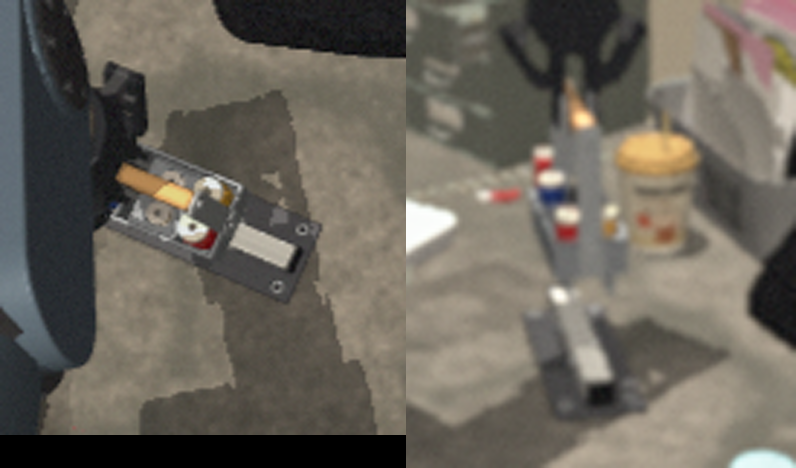

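Crops: the tote is off the rail and level, with the bar gripped near its middle and the spools still in. The bare rail is visible at (265,245). Next I'll carry it to a point in front of the tips, swinging clear of them.

Request:
drive_tool --moves '[{"dx": -0.1, "dy": -0.15, "dz": 0, "rx": 0, "ry": 0, "rz": 0.2}, {"dx": -0.25, "dy": -0.35, "dz": 0, "rx": 0, "ry": 0, "rz": 0.2}, {"dx": -0.4, "dy": -0.55, "dz": 0, "rx": 0, "ry": 0, "rz": 0.2}, {"dx": -0.4, "dy": -0.55, "dz": 0, "rx": 0, "ry": 0, "rz": 0.2}, {"dx": -0.4, "dy": -0.55, "dz": 0, "rx": 0, "ry": 0, "rz": 0.2}, {"dx": -0.4, "dy": -0.55, "dz": 0, "rx": 0, "ry": 0, "rz": 0.2}, {"dx": -0.4, "dy": -0.55, "dz": 0, "rx": 0, "ry": 0, "rz": 0.2}, {"dx": -0.4, "dy": -0.55, "dz": 0, "rx": 0, "ry": 0, "rz": 0.2}, {"dx": -0.4, "dy": -0.55, "dz": 0, "rx": 0, "ry": 0, "rz": 0.2}, {"dx": -0.25, "dy": -0.55, "dz": 0, "rx": 0, "ry": 0, "rz": 0.2}, {"dx": -0.15, "dy": -0.55, "dz": 0, "rx": 0, "ry": 0, "rz": 0.2}, {"dx": -0.05, "dy": -0.55, "dz": 0, "rx": 0, "ry": 0, "rz": 0.2}]'

```text
time_s: 6.95
position: [0.4109, 0.0072, 0.2328]
tcp_rot: [-2.389, -2.036, 0.003]
ft_force: [-0.8, -0.3, -4.5]
grip_width: 0.176
gripper_force: 59.7
```

Request:
drive_tool --moves '[{"dx": 0, "dy": -0.55, "dz": 0, "rx": 0, "ry": 0, "rz": 0.1}, {"dx": 0, "dy": -0.55, "dz": 0, "rx": 0, "ry": 0, "rz": 0.08}, {"dx": 0, "dy": -0.55, "dz": 0, "rx": 0, "ry": 0, "rz": 0}, {"dx": 0, "dy": -0.55, "dz": 0, "rx": 0, "ry": 0, "rz": 0}, {"dx": 0, "dy": -0.55, "dz": 0, "rx": 0, "ry": 0, "rz": 0}, {"dx": 0, "dy": -0.55, "dz": 0, "rx": 0, "ry": 0, "rz": 0}, {"dx": 0, "dy": -0.55, "dz": 0, "rx": 0, "ry": 0, "rz": 0}, {"dx": 0, "dy": -0.45, "dz": 0, "rx": 0, "ry": 0, "rz": 0}, {"dx": 0, "dy": -0.35, "dz": 0, "rx": 0, "ry": 0, "rz": 0}, {"dx": 0, "dy": -0.25, "dz": 0, "rx": 0, "ry": 0, "rz": 0}, {"dx": 0, "dy": -0.15, "dz": 0, "rx": 0, "ry": 0, "rz": 0}, {"dx": 0, "dy": 0, "dz": 0, "rx": 0, "ry": 0, "rz": 0}]'

```text
time_s: 7.95
position: [0.4135, -0.1951, 0.2331]
tcp_rot: [2.379, 2.052, -0.0]
ft_force: [-0.3, 1.3, -3.9]
grip_width: 0.176
gripper_force: 59.7
```

```bash
python3 - <<'E'
from h import *
np.set_printoptions(precision=4,suppress=True)
b=capture("side")[130:290,200:400];a=capture("top")[80:230,250:410]
a=cv2.resize(a,(400,375),interpolation=2);b=cv2.resize(b,(400,320),interpolation=2)
o=np.zeros((375,800,3),np.uint8);o[:,:400]=a;o[:320,400:]=b
s=status.state();M=R.from_rotvec(s["tcp_rot"]).as_matrix();y=M[:,1]
print(s["position"],s["tcp_rot"],"yaw y",np.degrees(np.arctan2(y[1],y[0])),s["grip_width"],"tilt",M[:,2])
cv2.imwrite("pics/pre2.png",o[:,:,::-1])
hm=np.array([.5454,-.2153]);c,sn=np.cos(np.radians(-8.5)),np.sin(np.radians(-8.5));d=s["position"][:2]-hm
print("hook frame",d@[c,sn],d@[-sn,c])
E
```

```text
[ 0.4131 -0.1934  0.233 ] [-2.3769 -2.0517 -0.0002] yaw y -8.39997687766117 0.17105097371013875 tilt [-0.001   0.0014 -1.    ]
hook frame -0.1340465763604347 0.0021550867151158733
```

View pics/pre2.png

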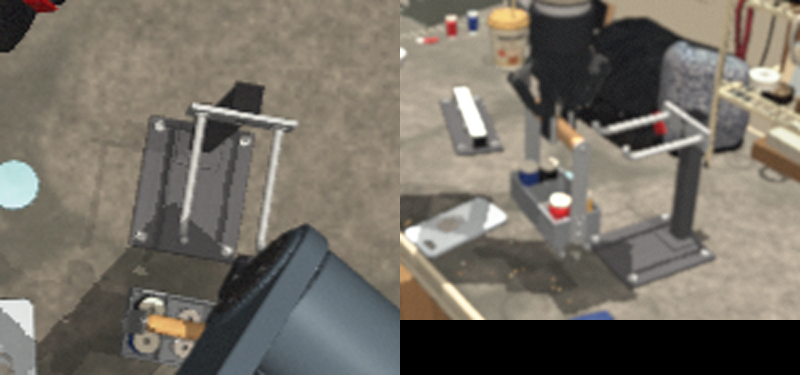

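Top crop: the tote is in front of the stand, with its bar parallel to the plate and centred between the prongs. Side crop: the bar at (568,133) is above the tips at about (630,150), and the spools are below the prongs. I'll move in now.

Request:
drive_tool --moves '[{"dx": 0.15, "dy": -0.03, "dz": 0, "rx": 0, "ry": 0, "rz": 0}, {"dx": 0.25, "dy": -0.045, "dz": 0, "rx": 0, "ry": 0, "rz": 0}, {"dx": 0.3, "dy": -0.05, "dz": 0, "rx": 0, "ry": 0, "rz": 0}, {"dx": 0.3, "dy": -0.05, "dz": 0, "rx": 0, "ry": 0, "rz": 0}, {"dx": 0.3, "dy": -0.05, "dz": 0, "rx": 0, "ry": 0, "rz": 0}, {"dx": 0.2, "dy": -0.035, "dz": 0, "rx": 0, "ry": 0, "rz": 0}]'

```text
time_s: 8.55
position: [0.4761, -0.2045, 0.2335]
tcp_rot: [2.375, 2.053, 0.002]
ft_force: [1.7, -0.4, -4.9]
grip_width: 0.174
gripper_force: 59.6
```

Request:
drive_tool --moves '[{"dx": 0.2, "dy": -0.035, "dz": 0, "rx": 0, "ry": 0, "rz": 0}, {"dx": 0.3, "dy": -0.05, "dz": 0, "rx": 0, "ry": 0, "rz": 0}, {"dx": 0.3, "dy": -0.05, "dz": 0, "rx": 0, "ry": 0, "rz": 0}, {"dx": 0.3, "dy": -0.05, "dz": 0, "rx": 0, "ry": 0, "rz": 0}, {"dx": 0.3, "dy": -0.05, "dz": 0, "rx": 0, "ry": 0, "rz": 0}, {"dx": 0.2, "dy": -0.03, "dz": 0, "rx": 0, "ry": 0, "rz": 0}, {"dx": 0, "dy": 0, "dz": 0, "rx": 0, "ry": 0, "rz": 0}, {"dx": 0, "dy": 0, "dz": 0, "rx": 0, "ry": 0, "rz": 0}]'

```text
time_s: 9.22
position: [0.5375, -0.2148, 0.2329]
tcp_rot: [-2.376, -2.053, 0.001]
ft_force: [-0.7, 0.6, -5.5]
grip_width: 0.174
gripper_force: 59.6
```

```bash
python3 - <<'E'
from h import *
np.set_printoptions(precision=4,suppress=True)
b=capture("side")[140:270,260:390];a=capture("top")[80:230,270:420]
a=cv2.resize(a,(400,400),interpolation=2);b=cv2.resize(b,(400,400),interpolation=2)
s=status.state();M=R.from_rotvec(s["tcp_rot"]).as_matrix();y=M[:,1]
print(s["position"],"yaw y",np.degrees(np.arctan2(y[1],y[0])),s["grip_width"],s["ft_force"])
cv2.imwrite("pics/in.png",np.hstack([a,b])[:,:,::-1])
hm=np.array([.5454,-.2153]);c,sn=np.cos(np.radians(-8.5)),np.sin(np.radians(-8.5));d=s["position"][:2]-hm
print("hook frame",d@[c,sn],d@[-sn,c])
E
```

```text
[ 0.5367 -0.2146  0.233 ] yaw y -8.387270528407832 0.17267356422022623 [-0.3483 -0.879  -4.7975]
hook frame -0.00871189629724367 -0.0005619847873901725
```

View pics/in.png

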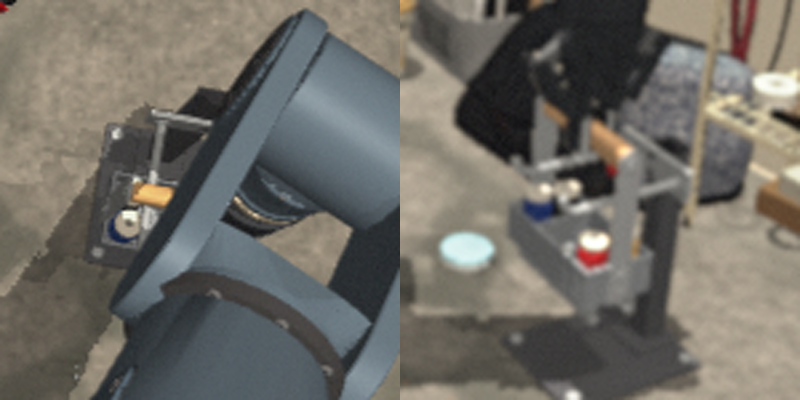

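The bar now sits over both prongs. Side crop: bar at (590,135), prongs at about (530,165) and (650,190), spool tops below them. Lowering gently.

Request:
drive_tool --moves '[{"dx": 0, "dy": 0, "dz": -0.1, "rx": 0, "ry": 0, "rz": 0}, {"dx": 0, "dy": 0, "dz": -0.15, "rx": 0, "ry": 0, "rz": 0}, {"dx": 0, "dy": 0, "dz": -0.15, "rx": 0, "ry": 0, "rz": 0}, {"dx": 0, "dy": 0, "dz": -0.15, "rx": 0, "ry": 0, "rz": 0}, {"dx": 0, "dy": 0, "dz": -0.1, "rx": 0, "ry": 0, "rz": 0}, {"dx": 0, "dy": 0, "dz": -0.05, "rx": 0, "ry": 0, "rz": 0}, {"dx": 0, "dy": 0, "dz": -0.05, "rx": 0, "ry": 0, "rz": 0}, {"dx": 0, "dy": 0, "dz": 0, "rx": 0, "ry": 0, "rz": 0}]'

```text
time_s: 9.98
position: [0.5375, -0.2151, 0.2028]
tcp_rot: [-2.378, -2.052, 0.0]
ft_force: [-0.8, 0.9, -5.6]
grip_width: 0.175
gripper_force: 59.6
```

Request:
drive_tool --moves '[{"dx": 0, "dy": 0, "dz": -0.04, "rx": 0, "ry": 0, "rz": 0}, {"dx": 0, "dy": 0, "dz": -0.04, "rx": 0, "ry": 0, "rz": 0}, {"dx": 0, "dy": 0, "dz": 0, "rx": 0, "ry": 0, "rz": 0}]'

```text
time_s: 10.23
position: [0.5376, -0.2151, 0.2]
tcp_rot: [-2.378, -2.053, 0.0]
ft_force: [-0.7, 0.3, -5.6]
grip_width: 0.171
gripper_force: 59.7
```

Request:
drive_tool --moves '[{"dx": 0, "dy": 0, "dz": -0.04, "rx": 0, "ry": 0, "rz": 0}, {"dx": 0, "dy": 0, "dz": -0.04, "rx": 0, "ry": 0, "rz": 0}, {"dx": 0, "dy": 0, "dz": 0, "rx": 0, "ry": 0, "rz": 0}]'

```text
time_s: 10.48
position: [0.5378, -0.2152, 0.197]
tcp_rot: [2.378, 2.053, 0.0]
ft_force: [-0.4, 0.3, -3.8]
grip_width: 0.179
gripper_force: 59.7
```

Request:
drive_tool --moves '[{"dx": 0, "dy": 0, "dz": -0.03, "rx": 0, "ry": 0, "rz": 0}, {"dx": 0, "dy": 0, "dz": 0, "rx": 0, "ry": 0, "rz": 0}, {"dx": 0, "dy": 0, "dz": 0, "rx": 0, "ry": 0, "rz": 0}]'

```text
time_s: 10.73
position: [0.5379, -0.2153, 0.1968]
tcp_rot: [2.377, 2.052, 0.0]
ft_force: [-1.6, 1.3, 4.5]
grip_width: 0.175
gripper_force: 60.8
```

Contact: the height has stopped falling and the force has turned upward, so the bar is seated. I'll open part way and then rise.

Request:
drive_tool --grip 0.1 --moves '[{"dx": 0, "dy": 0, "dz": 0, "rx": 0, "ry": 0, "rz": 0}, {"dx": 0, "dy": 0, "dz": 0, "rx": 0, "ry": 0, "rz": 0}, {"dx": 0, "dy": 0, "dz": 0, "rx": 0, "ry": 0, "rz": 0}, {"dx": 0, "dy": 0, "dz": 0, "rx": 0, "ry": 0, "rz": 0}, {"dx": 0, "dy": 0, "dz": 0, "rx": 0, "ry": 0, "rz": 0}, {"dx": 0, "dy": 0, "dz": 0, "rx": 0, "ry": 0, "rz": 0}, {"dx": 0, "dy": 0, "dz": 0, "rx": 0, "ry": 0, "rz": 0}, {"dx": 0, "dy": 0, "dz": 0, "rx": 0, "ry": 0, "rz": 0}]'

```text
time_s: 11.4
position: [0.5377, -0.2152, 0.1956]
tcp_rot: [-2.378, -2.053, 0.0]
ft_force: [-0.1, -0.2, -0.0]
grip_width: 0.548
gripper_force: 0.0
```

Request:
drive_tool --moves '[{"dx": 0, "dy": 0, "dz": 0.1, "rx": 0, "ry": 0, "rz": 0}, {"dx": 0, "dy": 0, "dz": 0.2, "rx": 0, "ry": 0, "rz": 0}, {"dx": 0, "dy": 0, "dz": 0.3, "rx": 0, "ry": 0, "rz": 0}, {"dx": 0, "dy": 0, "dz": 0.4, "rx": 0, "ry": 0, "rz": 0}, {"dx": 0, "dy": 0, "dz": 0.5, "rx": 0, "ry": 0, "rz": 0}, {"dx": 0, "dy": 0, "dz": 0.5, "rx": 0, "ry": 0, "rz": 0}, {"dx": 0, "dy": 0, "dz": 0.5, "rx": 0, "ry": 0, "rz": 0}, {"dx": 0, "dy": 0, "dz": 0.3, "rx": 0, "ry": 0, "rz": 0}, {"dx": 0, "dy": 0, "dz": 0, "rx": 0, "ry": 0, "rz": 0}, {"dx": 0, "dy": 0, "dz": 0, "rx": 0, "ry": 0, "rz": 0}, {"dx": 0, "dy": 0, "dz": 0, "rx": 0, "ry": 0, "rz": 0}, {"dx": 0, "dy": 0, "dz": 0, "rx": 0, "ry": 0, "rz": 0}]'

```text
time_s: 12.4
position: [0.537, -0.2147, 0.3065]
tcp_rot: [-2.376, -2.051, 0.001]
ft_force: [0.1, 0.5, -0.3]
grip_width: 0.55
gripper_force: 0.0
```

```bash
python3 - <<'E'
from h import *
b0=capture("side")[130:260,260:390]
for _ in range(10): c=capture("side")
b=c[130:260,260:390]
print(status.state()["position"],status.state()["ft_force"],"diff",np.abs(b.astype(float)-b0).mean(), np.abs(b.astype(float)-b0).max())
cv2.imwrite("pics/hung.png",cv2.resize(b,(560,560),interpolation=2)[:,:,::-1])
E
```

```text
[ 0.53766017 -0.21516519  0.30765121] [ 0.00696961 -0.47703627  0.31728889] diff 1.8386390532544379 76.0
```

View pics/hung.png

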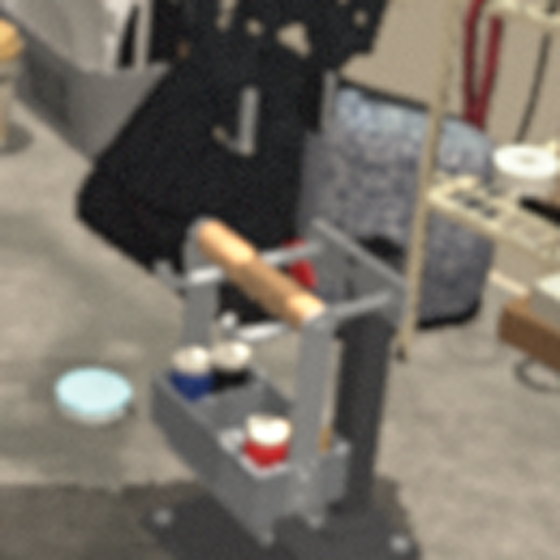

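The bar at (260,270) lies across both prongs behind their tips, the tote hangs upright, and the gripper is clear above. I'll let it settle, check that it is still, and hand in.

Request:
drive_tool --moves '[{"dx": 0, "dy": 0, "dz": 0.2, "rx": 0, "ry": 0, "rz": 0}, {"dx": 0, "dy": 0, "dz": 0, "rx": 0, "ry": 0, "rz": 0}, {"dx": 0, "dy": 0, "dz": 0, "rx": 0, "ry": 0, "rz": 0}, {"dx": 0, "dy": 0, "dz": 0, "rx": 0, "ry": 0, "rz": 0}, {"dx": 0, "dy": 0, "dz": 0, "rx": 0, "ry": 0, "rz": 0}, {"dx": 0, "dy": 0, "dz": 0, "rx": 0, "ry": 0, "rz": 0}, {"dx": 0, "dy": 0, "dz": 0, "rx": 0, "ry": 0, "rz": 0}, {"dx": 0, "dy": 0, "dz": 0, "rx": 0, "ry": 0, "rz": 0}, {"dx": 0, "dy": 0, "dz": 0, "rx": 0, "ry": 0, "rz": 0}, {"dx": 0, "dy": 0, "dz": 0, "rx": 0, "ry": 0, "rz": 0}, {"dx": 0, "dy": 0, "dz": 0, "rx": 0, "ry": 0, "rz": 0}, {"dx": 0, "dy": 0, "dz": 0, "rx": 0, "ry": 0, "rz": 0}]'

```text
time_s: 13.95
position: [0.5377, -0.2151, 0.3157]
tcp_rot: [-2.378, -2.053, 0.0]
ft_force: [1.4, 0.1, -0.6]
grip_width: 0.551
gripper_force: 0.0
```

```bash
python3 - <<'E'
from h import *
g=[capture("side")[205:260,290:350].astype(np.float32).mean(2) for _ in range(16)]
sh=[cv2.phaseCorrelate(g[0],x)[0] for x in g[1:]]
m=np.abs(sh).max(); print("max shift px",m)
if m<0.35: print(ticket.finish_job())
E
```

```text
max shift px 0.06474993906188331
the job is handed in; nothing more can be done
None
```

The tote hangs upright and still by its bar across both prongs, behind their tips, with the gripper clear of it; I saw no spool missing, nothing was dropped or knocked, and the job was handed in at about 15 s (no verdict was returned).

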